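Stand the half-painted animal plaque in the drying rack

TASK

Put the black animal plaque away in the drying rack: first lean it on the sloping rest, foot on the red ledge and eyed head uppermost, and let go of it; then take it up again and lower it, without dropping it, into the one empty slot of the rack (green tag) so that it stands on its foot, head up, fully down near the middle of the slot, and let go. Leave the paint tin, the brush and the two plaques already in the rack where they are.

Things in the scene. Friction and masses are not known exactly. Their poses are not given: they have to be found in the camera images.
- plaque: Loose flat wooden plaque, 152 mm long, 12 thick, 90 g: straight black body 56 wide and 120 long with a square end (foot), then a pale round head (radius 32, centre 32 mm below the top end) with two blue eyes. Starts flat on the table. Origin: mid-length, middle of the underside as it lies, 3 mm footward of the centre of mass; x from foot to head, y across, z out of the eyed face.
- plaque_foot (a point): Middle of the plaque's square foot end (76 mm from the origin towards -x, mid-thickness).
- plaque_head (a point): Outermost middle point of the plaque's round head end (76 mm from the origin towards +x, mid-thickness).
- rest: Fixed leaning rest, base 150 x 90 x 12 mm. A back strip 36 mm wide, 105 long rises at 45 degrees towards its +x; at its foot a red ledge 74 mm wide stands square to the strip, 26 mm out, forming an open V. A plaque leaning here has its foot on the ledge; its head sticks out 47 mm past the strip's top. Origin: centre of the base's underside; z up.
- rest_seat (a point): Where the middle of the plaque's foot end (point plaque_foot) comes to be on the rest: on the red ledge, 6 mm out from the back strip; about 46 mm above the table.
- rack: Fixed wooden rack, base 100 x 170 x 15 mm, with three upright slots along its x, 50 mm apart along its y. Each slot is 16 mm wide between walls 6 mm thick, 80 mm long, 45 mm high (slot floor 15 mm, wall tops 60 mm above the table), open at both ends. Origin: centre of the base's underside; z up.
- free_slot: The one empty slot of the rack, marked by a green tag on the rack's edge at its -x end. Origin: centre of the slot's floor, 15 mm above the table, midway between its walls; x along the slot, y across it, z up.
- plaque_blue: Bystander: loose blue plaque with a yellow round top, 56 x 12 mm and 86 mm tall, standing in one slot of the rack. Origin: centre of its foot; y across its thickness, z up.
- plaque_red: Bystander: loose red plaque with a pale round top, 56 x 12 mm and 86 mm tall, standing in another slot of the rack. Origin and axes as for the blue plaque.
- paint_tin: Bystander: closed blue paint tin, 90 mm across and 110 mm tall, 0.9 kg, on the table. Origin: centre of its underside.
- brush: Bystander: paint brush, 170 mm long, lying on the table. Origin: under its middle; x along it, bristles to +x.
Things that resemble listed ones, but are neither listed nor needed, are in the scene too. There is more than one size of the plaque; the job needs the largest. There is more than one size of the rest; the one meant has the size given above.

How it is judged:
By the outcome, as a careful person would: the job done as asked, in the order asked, and still so for the second after the job is handed in, with the robot touching nothing.
It also fails if it takes over 58 s, if anything falls off the work surface, if the arm or the gripper's body presses on something with over 40 N, if the wrist force passes 120 N, or if a joint passes its speed limit or range.

ROBOT

A 6-joint arm with a two-finger parallel gripper is mounted at the origin on the work surface. World frame = base frame: x ahead of the robot, y to its left, z up, the work surface at z = 0. Lengths are in m, angles in rad, forces in N, time in s.
With the tool pointing down it reaches from about 0.35 to 0.85 m from the base axis. Payload 8.1 kg.
Tool frame: the origin (TCP) lies at the very end of the fingers, on their centre line; the grasp point (between the pads) lies 19 mm behind it; z points along the fingers, y is the line along which they close (so a half turn about z gives the same grasp; the last joint's range is limited). The gripper opens to 85 mm and grips with 20 to 120 N. Pads are 22 mm wide; open, the fingers measure 114 mm over their backs; the gripper's body (76 mm by 85 mm) begins 54 mm behind the grasp point. The pads swing forward as they close: fully open they stand 13 mm farther back than shut.
Start: joints at [1.152, 0.13, 1.488, -0, 1.523, -0.085], TCP at [0.197, 0.567, 0.231] pointing down, gripper open.
Joint ranges: [-2.96, 2.96], [-0.89, 2.26], [0.02, 2.5], [-1.34, 4.48], [0, 2.73], [-2.66, 2.66]. Speed limits (rad/s): [2.39, 2.39, 2.79, 3.14, 3.14, 3.14].

INTERFACE

Orientations are given as a unit quaternion [w, x, y, z].
In Python, from cell import r, vision, ticket, models gives the robot as it stands.
- The arm moves only by the tool send_rows, never from a script. Its argument "motion" is a list of rows, each a list of 3 entries, a list of its own where there are three numbers: the turn, a rotation vector about the world's x, y, z in rad, then the shift along the world's x, y, z in cm, then the closure, from 0 (fully open) to 1 (shut). A call has 1 to 20 rows; each row is the pose to reach, as a shift and turn from the pose commanded when the call began; what a row does not reach only later rows make up. A row lasts 1/12 s, in which the tool goes at most 41.7 mm and 7.16 degrees, less where a joint would pass 70% of its speed; a pose out of reach is approached as far as the arm can. A call with a gripper value outside its range is refused whole. The fingers move at their own pace and stop on an object; "grip_force" is the grip in N (left out, the last holds). Time passes only in rows, so rows that repeat a pose let the fingers close. It gives the time, the measured TCP pose, the force, the opening and the grip force at its end, in the units of the state.
- r.read_state(): the state, without advancing time (a new reading comes with each control period).
- vision.snapshot(name): name is "scene" or "top"; returns (picture, depth): 384x512x3 uint8, red, green, blue; 384x512 float32, m along the optical axis (not along the pixel's ray), 0 where there is no reading.
- vision.calibration(name): a dict with "fov_y" (degrees; the focal length in pixels is half the picture's height over the tangent of half this angle, whatever the lens; pixels are square), "cx", "cy" (the principal point, pixels), "R" (3x3) and "t" (3): a world point X has camera coordinates R X + t. Camera axes: x right, y down, z forward; pixel columns grow to the right and rows downward; lengths in m; the calibration is good to about 2 mm. A picture is of the moment at which its call begins. calibration takes no time and is no camera call.
- ticket.finish_job(): hands the job in; it is judged then, once.
Trained networks look in the newest picture that a camera, given by its name, has taken for a name from the list of things; names that differ only in an ending like _2 or _b are one class to them, and where a whole thing is asked for, a point or a joint stands for the part that bears it (a point fixed in the world has none). Each returns a list of dicts, best first, with "confidence" (0 to 1); they miss things now and then, are a little off and sometimes report something else, mostly with a low value. They report only what shows in the picture. A call takes as long as a camera call. They do not tell look-alikes from the thing itself.
- models.recognise(camera, name): "point" ([x, y, z] in m, in world coordinates, good to about 4 mm: the middle of the surface that is visible of it).
- models.regions_of(camera, name): "region" (384x512 bool, what is visible of it).
- models.pinpoint(camera, name): "point" ([x, y, z] in m, in world coordinates, good to about 4 mm: a listed point, or the origin of a listed thing).
The state is a dict: "time_s": time; "q": joint angles; "qd": joint speeds; "joint_efforts": joint torques, N m; "position": TCP position; "eef_rot": TCP orientation; "wrist_force": force on the tool from outside, world axes, zero at the start; "wrist_torque": the same for the moment, N m; "opening": finger opening in m; "gripper_force": force on a finger pad.
Only numpy, scipy, OpenCV 4.12 (cv2) and the standard library are available. Lean on these libraries where they do the work, as an engineer would, in place of code of your own. Each camera call takes 0.05 s, during which the arm holds its last target. There are 200 camera calls.

## Working session

There is one attempt and no reset: what is moved stays moved. The work goes in short steps, Python scripts to look and compute and a tool call to move; the robot and the scene stay as the last step left them, time stands still between calls to the robot, and variables do not carry over. Pictures are saved under pics/ and viewed, at most 10 in all, crops included, and the job is handed in when it is done.

Besides the shell and the picture viewer there is one more tool, called after "Emit:" as name(argument=value, ...) on one line, values as JSON. send_rows: Moves the arm, as the interface text tells. Its arguments: {"type":"object","properties":{"motion":{"type":"array","items":{"type":"array"}},"grip_force":{"type":"number"}},"required":["motion"]}

```bash
mkdir -p pics; cat > h.py <<'E'
import numpy as np, cv2
from cell import r, vision, ticket, models
def snap(n,f):
    p,d=vision.snapshot(n); cv2.imwrite('pics/'+f,cv2.cvtColor(p,cv2.COLOR_RGB2BGR)); return p,d
def world(n,d,mask=None):
    c=vision.calibration(n); f=192/np.tan(np.radians(c['fov_y'])/2)
    v,u=np.mgrid[:384,:512]
    X=np.stack([(u-c['cx'])/f*d,(v-c['cy'])/f*d,d],-1)
    return (X-np.array(c['t']))@np.array(c['R'])
def proj(n,X):
    c=vision.calibration(n); f=192/np.tan(np.radians(c['fov_y'])/2)
    P=np.array(c['R'])@X+np.array(c['t']); return [round(f*P[0]/P[2]+c['cx']),round(f*P[1]/P[2]+c['cy'])]
E
python3 - <<'E'
from h import *
np.set_printoptions(precision=4,suppress=True)
for n in('top','scene'):
    p,d=snap(n,n+'1.png')
    print(n,vision.calibration(n))
    for t in ['plaque','plaque_foot','plaque_head','rest','rest_seat','rack','free_slot','plaque_blue','plaque_red','paint_tin','brush']:
        print(t,[(np.round(o['point'],3).tolist(),round(o['confidence'],2),proj(n,np.array(o['point']))) for o in models.pinpoint(n,t)])
print(r.read_state())
E
```

```text
top {'fov_y': 44.61057362765724, 'cx': 257.92969937034104, 'cy': 189.96403208470193, 'R': array([[ 0.0206, -0.9996, -0.0177],
       [-0.9879, -0.0176, -0.1542],
       [ 0.1538,  0.0207, -0.9879]]), 't': array([-0.0143,  0.4965,  1.1647])}
plaque [([0.685, -0.376, -0.002], 0.94, [397, 126]), ([0.419, -0.359, -0.002], 0.92, [393, 224]), ([0.544, -0.31, -0.001], 0.66, [374, 177]), ([0.521, -0.241, 0.007], 0.58, [348, 184])]
plaque_foot [([0.399, -0.304, 0.003], 0.68, [372, 231]), ([0.725, -0.399, 0.006], 0.61, [406, 111])]
plaque_head [([0.642, -0.348, 0.003], 0.94, [387, 141]), ([0.438, -0.407, 0.003], 0.91, [412, 217]), ([0.518, -0.242, 0.007], 0.83, [348, 185])]
rest [([0.29, -0.192, -0.0], 0.95, [329, 273]), ([0.491, -0.04, -0.001], 0.77, [272, 195]), ([0.309, 0.17, 0.002], 0.65, [189, 262])]
rest_seat [([0.332, 0.111, 0.063], 0.97, [210, 253]), ([0.515, -0.087, 0.045], 0.62, [290, 183]), ([0.322, -0.247, 0.057], 0.59, [355, 261])]
rack [([0.522, 0.244, -0.004], 0.69, [165, 182])]
free_slot []
plaque_blue [([0.522, 0.294, 0.017], 0.67, [145, 180])]
plaque_red [([0.518, 0.245, 0.01
[... 1228 characters left out ...]
4, [188, 185])]
free_slot []
plaque_blue [([0.523, 0.296, 0.014], 0.52, [359, 246])]
plaque_red []
paint_tin [([0.695, -0.126, -0.002], 0.85, [181, 231])]
brush [([0.73, 0.072, 0.001], 0.93, [237, 268])]
{'time_s': 1.2, 'q': array([ 1.1516,  0.1304,  1.4882, -0.    ,  1.523 , -0.0854]), 'qd': array([-0.0011, -0.    ,  0.0014,  0.0004, -0.002 , -0.0013]), 'joint_efforts': array([  0.0024, -56.934 , -50.086 ,  -0.0001,   0.0014,  -0.    ]), 'position': array([0.1966, 0.5669, 0.2313]), 'eef_rot': array([ 0.    ,  0.1661,  0.9861, -0.    ]), 'wrist_force': array([ 0.6948,  0.8342, -0.1368]), 'wrist_torque': array([-0.0222,  0.0175,  0.0426]), 'gripper_force': 0.0, 'opening': 0.08514013540344864}
```

View pics/top1.png

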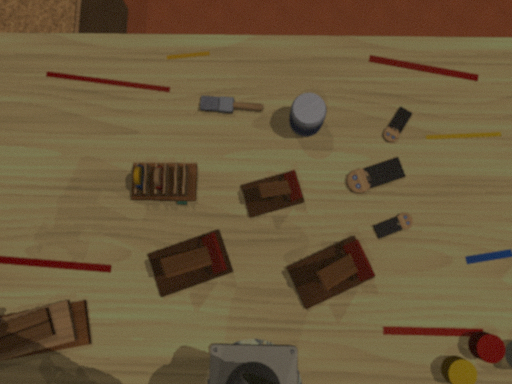

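View pics/scene1.png

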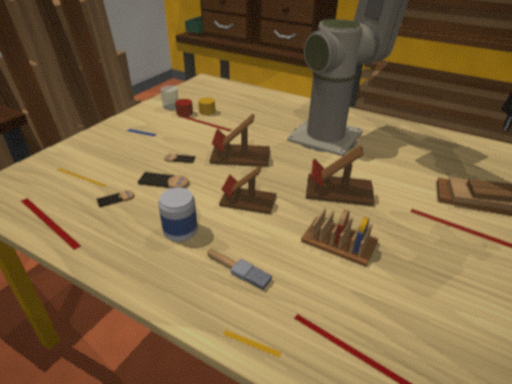

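```bash
cat > m.py <<'E'
from h import *
np.set_printoptions(precision=4,suppress=True)
def rect(P):
    (c,s,a)=cv2.minAreaRect((P*1000).astype(np.float32)); return np.round(c,1),np.round(s,1),round(a,1)
p,d=vision.snapshot('top'); W=world('top',d); z=W[...,2]
print('table z',np.median(z[150:180,200:240]))
def box(x0,x1,y0,y1): return (W[...,0]>x0)&(W[...,0]<x1)&(W[...,1]>y0)&(W[...,1]<y1)&(d>0)
def clean(m):
    n,l,s,_=cv2.connectedComponentsWithStats(m.astype(np.uint8)); return l==1+np.argmax(s[1:,4])
m=clean(box(.45,.63,-.42,-.21)&(z>.006)); print('plaque',m.sum(),np.median(z[m]),rect(W[m][:,:2]))
hue=p.max(-1)
b=m&(hue<70); print('black',b.sum(),rect(W[clean(b)][:,:2]))
m=clean(box(.4,.58,-.15,.06)&(z>.006)); print('rest all',rect(W[m][:,:2]),z[m].max())
q=m&(z<.018); print('rest base',rect(W[q][:,:2]))
red=m&(p[...,0]>2.2*p[...,1])&(p[...,0]>50); print('red',red.sum(),W[red].mean(0),z[red].max(),rect(W[red][:,:2]))
m=clean(box(.4,.65,.1,.4)&(z>.007)); q=m&(z<.025); print('rack',rect(W[m][:,:2]),rect(W[q][:,:2]),q.sum())
q=m&(z>.05); 
big=cv2.resize(p[90:290,110:430],None,fx=2.5,fy=2.5,interpolation=cv2.INTER_CUBIC); cv2.imwrite('pics/c1.png',cv2.cvtColor(big,cv2.COLOR_RGB2BGR))
# rack profile along long axis
print('\n'.join(str((int(v),[int(1000*t) for t in z[v,128:202:2]])) for v in (172,180,188)))
E
python3 m.py
```

```text
table z -0.0003023983676100902
plaque 1194 0.01195121633604944 (array([ 547.3, -309. ]), array([ 63. , 153.5]), 19.8)
black 731 (array([ 555.1, -334.4]), array([54., 99.]), 20.0)
rest all (array([494.8, -40.4]), array([ 90.5, 149.9]), 17.4) 0.11883681505317178
rest base (array([494.8, -40.4]), array([ 90.5, 149.9]), 17.4)
red 253 [ 0.5076 -0.0944  0.0512] 0.06478487987644897 (array([509.3, -93.7]), array([71.3, 30.4]), 17.8)
rack (array([521.5, 246.5]), array([100.9, 171.4]), 0.3) (array([521.5, 246.5]), array([100.9, 171.4]), 0.3) 1251
(172, [-1, 1, 15, 100, 98, 98, 75, 60, 55, 56, 31, 13, 18, 101, 100, 95, 76, 52, 63, 48, 21, 13, 17, 54, 58, 32, 16, 13, 58, 35, 15, 16, 11, 13, 7, 0, -3])
(180, [-1, -3, 14, 91, 91, 94, 78, 56, 61, 49, 27, 13, 17, 95, 94, 93, 74, 56, 60, 40, 20, 14, 16, 59, 57, 24, 16, 58, 59, 31, 11, 10, 14, 14, 1, 1, -4])
(188, [-2, -3, 13, 59, 64, 40, 41, 44, 59, 46, 23, 8, 14, 61, 59, 61, 1226, 62, 57, 38, 15, 15, 12, 57, 48, 22, 18, 61, 59, 29, 16, 12, 18, 14, -3, -1, -4])
```

View pics/c1.png

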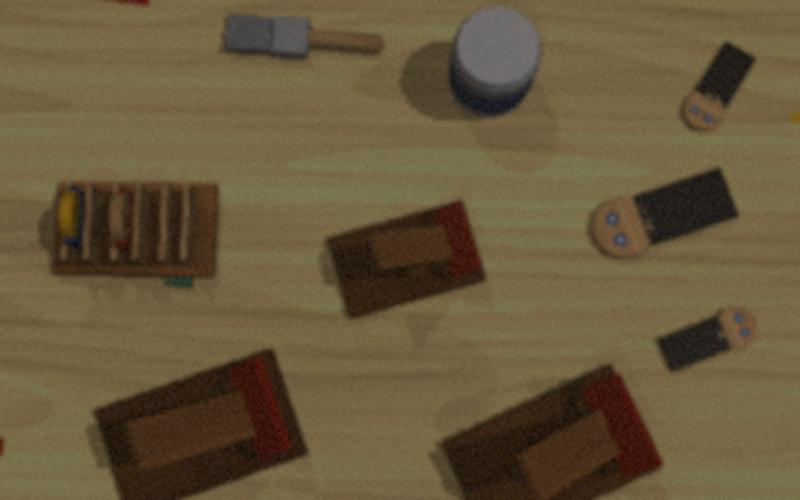

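```bash
cat > g.py <<'E'
from h import *
from scipy.spatial.transform import Rotation as R
np.set_printoptions(precision=4,suppress=True)
def T(Rm,p): M=np.eye(4); M[:3,:3]=Rm; M[:3,3]=p; return M
def tool():
    s=r.read_state(); q=s['eef_rot']; return T(R.from_quat(np.r_[q[1:],q[0]]).as_matrix(),s['position'])
def frame(x,z): x=np.array(x,float); z=np.array(z,float); return np.c_[x,np.cross(z,x),z]
def u(deg): a=np.radians(deg); return np.array([np.cos(a),np.sin(a),0])
def go(G,C=None,name=''):
    C=tool() if C is None else C
    print(name,'turn',np.round(R.from_matrix(G[:3,:3]@C[:3,:3].T).as_rotvec(),4),'shift cm',np.round((G[:3,3]-C[:3,3])*100,2),'tgt',G[:3,3])
Z=np.array([0,0,1.])
PA,PC=109.8,np.array([.5473,-.309,0])      # plaque yaw, origin
RA,RC=107.4,np.array([.4948,-.0404,0])     # rest
def down(yaw_y,p): y=u(yaw_y); return T(np.c_[np.cross(y,-Z),y,-Z],p)
G1=down(PA-90,PC+.008*u(PA)-[0,0,.001])
P1=T(frame(u(PA),Z),PC)
E
cat >> m.py <<'E'
from g import *
ux,uy=u(RA),u(RA+90)
for n in('top','scene'):
    p,d=vision.snapshot(n); W=world(n,d)
    L=(W-RC); a=L@ux; b=L@uy; zz=W[...,2]
    m=(d>0)&(abs(b)<.012)&(zz>.055)&(a>-.035)&(a<.05); c=a[m]-zz[m]
    print(n,'strip n',m.sum(),'a-z',np.median(c),c.std(),'slope',np.polyfit(a[m],zz[m],1),'zmax',zz[m].max(), 'width mid',np.percentile(b[(d>0)&(zz>.06)&(a>-.02)&(a<.05)&(abs(b)<.04)],[3,97]))
    m=(d>0)&(abs(zz-.060)<.004)&(abs(W[...,0]-.5215)<.03)&(W[...,1]>.17)&(W[...,1]<.22)
    print('walls y',np.histogram(W[m][:,1],np.arange(.17,.222,.003)))
print([(o['point'],o['confidence']) for o in models.pinpoint('top','rest_seat')+models.pinpoint('scene','rest_seat') if abs(o['point'][1]+.09)<.03])
go(G1)
go(down(PA-90,[.54,-.30,.15]),name='pre')
E
python3 m.py | tail -12
```

```text
(172, [2, 0, 18, 99, 99, 97, 84, 59, 56, 52, 34, 13, 14, 100, 101, 101, 76, 56, 61, 47, 24, 9, 15, 57, 56, 27, 13, 14, 61, 36, 14, 12, 13, 16, 6, -3, 4])
(180, [2, 1, 14, 95, 90, 94, 78, 56, 58, 47, 28, 20, 16, 96, 95, 96, 76, 51, 60, 45, 20, 17, 16, 60, 54, 26, 1226, 59, 58, 33, 17, 10, 18, 16, -4, 3, -2])
(188, [2, -3, 13, 59, 57, 39, 44, 44, 56, 49, 26, 12, 16, 61, 57, 62, 62, 59, 58, 34, 13, 18, 12, 65, 48, 23, 11, 60, 57, 30, 14, 12, 13, 16, 0, 0, -1])
top strip n 245 a-z -0.08636444150107025 0.0025132546596044686 slope [0.9538 0.0863] zmax 0.11883347621849562 width mid [-0.0167  0.0177]
walls y (array([ 0,  0,  0,  0, 27, 22,  5,  0,  0,  0,  0, 16, 25, 17,  0,  0,  0]), array([0.17 , 0.173, 0.176, 0.179, 0.182, 0.185, 0.188, 0.191, 0.194,
       0.197, 0.2  , 0.203, 0.206, 0.209, 0.212, 0.215, 0.218, 0.221]))
scene strip n 105 a-z -0.08768564968505073 0.013244194578427371 slope [0.7806 0.0814] zmax 0.11670969430871858 width mid [-0.0196  0.0159]
walls y (array([ 0,  0,  0,  2, 17, 22,  2,  0,  0,  0,  0, 13, 20,  9,  0,  0,  0]), array([0.17 , 0.173, 0.176, 0.179, 0.182, 0.185, 0.188, 0.191, 0.194,
       0.197, 0.2  , 0.203, 0.206, 0.209, 0.212, 0.215, 0.218, 0.221]))
[([0.5115, -0.0873, 0.0468], 0.82), ([0.5076, -0.0881, 0.0479], 0.66)]
 turn [-0.     -0.     -0.8915] shift cm [ 34.8  -86.84 -23.23] tgt [ 0.5446 -0.3015 -0.001 ]
pre turn [-0.     -0.     -0.8915] shift cm [ 34.34 -86.69  -8.13] tgt [ 0.54 -0.3   0.15]
```

Emit:
send_rows(motion=[[[0,0,-0.89],[34.3,-86.7,0],0],[[0,0,-0.89],[34.3,-86.7,0],0],[[0,0,-0.89],[34.3,-86.7,0],0],[[0,0,-0.89],[34.3,-86.7,0],0],[[0,0,-0.89],[34.3,-86.7,0],0],[[0,0,-0.89],[34.3,-86.7,0],0],[[0,0,-0.89],[34.3,-86.7,0],0],[[0,0,-0.89],[34.3,-86.7,0],0],[[0,0,-0.89],[34.3,-86.7,0],0],[[0,0,-0.89],[34.3,-86.7,0],0],[[0,0,-0.89],[34.3,-86.7,0],0],[[0,0,-0.89],[34.3,-86.7,0],0],[[0,0,-0.89],[34.3,-86.7,0],0],[[0,0,-0.89],[34.3,-86.7,0],0],[[0,0,-0.89],[34.3,-86.7,0],0],[[0,0,-0.89],[34.3,-86.7,0],0],[[0,0,-0.89],[34.3,-86.7,0],0],[[0,0,-0.89],[34.3,-86.7,0],0],[[0,0,-0.89],[34.3,-86.7,0],0],[[0,0,-0.89],[34.3,-86.7,0],0]], grip_force=60)

```text
time_s: 3.17
position: [0.5035, -0.2103, 0.2314]
eef_rot: [0.0, 0.575, 0.818, 0.0]
wrist_force: [0.5, 0.9, 1.6]
opening: 0.0851
gripper_force: 0.0
```

```bash
python3 -c "
from g import *
s=r.read_state();print(s['q'],s['position'],s['time_s']);go(G1)"
```

```text
[-0.4897 -0.017   1.6411  0.0001  1.517  -0.8363] [ 0.5035 -0.2103  0.2314] 3.1667
 turn [ 0.0002  0.0005 -0.001 ] shift cm [  4.11  -9.12 -23.24] tgt [ 0.5446 -0.3015 -0.001 ]
```

Emit:
send_rows(motion=[[[0,0,0],[4.1,-9.1,-10],0],[[0,0,0],[4.1,-9.1,-10],0],[[0,0,0],[4.1,-9.1,-10],0],[[0,0,0],[4.1,-9.1,-10],0],[[0,0,0],[4.1,-9.1,-14],0],[[0,0,0],[4.1,-9.1,-17],0],[[0,0,0],[4.1,-9.1,-19],0],[[0,0,0],[4.1,-9.1,-21],0],[[0,0,0],[4.1,-9.1,-22],0],[[0,0,0],[4.1,-9.1,-22.6],0],[[0,0,0],[4.1,-9.1,-23],0],[[0,0,0],[4.1,-9.1,-23.2],0],[[0,0,0],[4.1,-9.1,-23.2],0],[[0,0,0],[4.1,-9.1,-23.2],0.1],[[0,0,0],[4.1,-9.1,-23.2],0.5],[[0,0,0],[4.1,-9.1,-23.2],0.5],[[0,0,0],[4.1,-9.1,-23.2],0.5],[[0,0,0],[4.1,-9.1,-23.2],0.6],[[0,0,0],[4.1,-9.1,-23.2],0.6],[[0,0,0],[4.1,-9.1,-23.2],0.6]], grip_force=60)

```text
time_s: 4.83
position: [0.5451, -0.2996, 0.0009]
eef_rot: [0.001, 0.574, 0.819, 0.0]
wrist_force: [-0.5, -0.9, 5.9]
opening: 0.0544
gripper_force: 63.7
```

```bash
cat >> g.py <<'E'
SEAT=RC-.049*u(RA)+[0,0,.046]
h=np.sqrt(.5); SX=h*u(RA)+h*Z; SZ=-h*u(RA)+h*Z
def lean(dx=0,dz=0): # plaque pose: foot mid at SEAT + dx up slope + dz off strip
    return T(frame(SX,SZ),SEAT+(.076+dx)*SX+(dz-.006)*SZ)
E
python3 -c "
from g import *
s=r.read_state();print(s['q'],s['time_s'])
C=tool();print(C[:3,3])
rel=np.linalg.inv(P1)@G1
go(lean(.03,.05)@rel,name='pre');go(lean(.012,.012)@rel,name='near');go(lean(.0,.0)@rel,name='seat')
print(C[:3,3]-P1[:3,3])
for n in('top','scene'):
  snap(n,n+'2.png')
"
```

```text
[-0.585   0.4034  1.6084  0.      1.1274 -0.932 ] 4.8333
[ 0.5451 -0.2996  0.0009]
pre turn [ 0.7457  0.253  -0.0405] shift cm [-5.07 26.04 15.62] tgt [ 0.4944 -0.0393  0.157 ]
near turn [ 0.7457  0.253  -0.0405] shift cm [-5.49 27.39 11.66] tgt [ 0.4902 -0.0258  0.1174]
seat turn [ 0.7457  0.253  -0.0405] shift cm [-5.49 27.39  9.96] tgt [ 0.4902 -0.0258  0.1004]
[-0.0022  0.0094  0.0009]
```

```bash
python3 -c "
from g import *
C=tool()
rel=np.linalg.inv(P1)@C; np.save('rel.npy',rel); Cm=C.copy(); Cm[2,3]=-.001
go(lean(.03,.05)@rel,Cm,name='pre')
"
```

```text
pre turn [ 0.7444  0.2505 -0.0397] shift cm [-4.95 26.05 16.04] tgt [ 0.4956 -0.0391  0.1594]
```

Emit:
send_rows(motion=[[[0,0,0],[0,0,3],0.6],[[0,0,0],[0,0,6],0.6],[[0,0,0],[0,2,10],0.6],[[0.2,0.07,-0.01],[-1,6,14],0.6],[[0.3,0.1,-0.02],[-2,10,16.5],0.6],[[0.45,0.15,-0.03],[-3,14,16.5],0.6],[[0.6,0.2,-0.04],[-4,18,16.5],0.6],[[0.745,0.253,-0.04],[-4.5,22,16.5],0.6],[[0.745,0.253,-0.04],[-5,26,16.5],0.6],[[0.745,0.253,-0.04],[-5,26,16],0.6],[[0.745,0.253,-0.04],[-5,26,16],0.6],[[0.745,0.253,-0.04],[-5,26,16],0.6],[[0.745,0.253,-0.04],[-5,26,16],0.6]])

```text
time_s: 6.02
position: [0.4946, -0.0398, 0.1597]
eef_rot: [-0.308, 0.547, 0.745, 0.226]
wrist_force: [-0.4, 1.2, -0.3]
opening: 0.054
gripper_force: 63.6
```

```bash
python3 -c "
from g import *
s=r.read_state();print(s['q'],s['time_s'],s['wrist_force'],s['opening'])
C=tool();rel=np.load('rel.npy');print(C[:3,3]);P=C@np.linalg.inv(rel)
foot=P@[-.076,0,.006,1];head=P@[.076,0,.006,1];print('fk foot',foot[:3],'head',head[:3],'seat',SEAT)
for n in('top','scene'):
  snap(n,n+'3.png')
  for t in('plaque_foot','plaque_head'): print(n,t,[np.round(o['point'],3) for o in models.pinpoint(n,t) if np.linalg.norm(o['point']-[.5,-.03,.1])<.2])
  p,d=vision.snapshot(n);W=world(n,d);L=(W-P[:3,3])@P[:3,:3]
  m=(d>0)&(abs(L[...,2]-.012)<.008)&(abs(L[...,0])<.09)&(abs(L[...,1])<.04); 
  for lo,hi in((-.07,-.02),(.03,.07)):
    k=m&(L[...,0]>lo)&(L[...,0]<hi);print(k.sum(),'z off',np.median(L[...,2][k]))
  print('x range',np.percentile(L[...,0][m],[.5,99.5]))
go(lean(.03,.05)@rel);go(lean(.012,.012)@rel,name='near');go(lean(.0,.0)@rel,name='seat')
"
```

```text
[-0.5431  0.3785  1.5332  0.505   1.8367 -0.8685] 6.0167 [-0.4175  1.199  -0.2924] 0.054002345292173966
[ 0.4946 -0.0398  0.1597]
fk foot [ 0.5126 -0.1013  0.1028] head [0.4806 0.0012 0.2104] seat [ 0.5095 -0.0872  0.046 ]Traceback (most recent call last):
  File "<string>", line 8, in <module>
    for t in('plaque_foot','plaque_head'): print(n,t,[np.round(o['point'],3) for o in models.pinpoint(n,t) if np.linalg.norm(o['point']-[.5,-.03,.1])<.2])
                                                                                                                             ~~~~~~~~~~^~~~~~~~~~~~~
TypeError: unsupported operand type(s) for -: 'list' and 'list'
```

```bash
cat > chk.py <<'E'
from g import *
import sys
C=tool();rel=np.load('rel.npy');P=C@np.linalg.inv(rel)
def check(P,tag):
  for n in('top','scene'):
    snap(n,n+tag+'.png')
    for t in('plaque_foot','plaque_head'): print(n,t,[np.round(o['point'],3) for o in models.pinpoint(n,t) if np.linalg.norm(np.array(o['point'])-P[:3,3])<.11])
    p,d=vision.snapshot(n);W=world(n,d);L=(W-P[:3,3])@P[:3,:3]
    m=(d>0)&(abs(L[...,2]-.012)<.008)&(abs(L[...,0])<.09)&(abs(L[...,1])<.04)
    for lo,hi in((-.07,-.02),(.03,.07)):
      k=m&(L[...,0]>lo)&(L[...,0]<hi);print(k.sum(),'z',np.median(L[...,2][k]) if k.any() else '')
    print('x range',np.percentile(L[...,0][m],[.5,99.5]) if m.any() else '')
if __name__=='__main__':
  check(P,'3')
  go(lean(.03,.05)@rel);go(lean(.012,.012)@rel,name='near');go(lean(.0,.0)@rel,name='seat')
E
python3 chk.py
```

```text
top plaque_foot [array([ 0.514, -0.098,  0.102])]
top plaque_head [array([ 0.497, -0.048,  0.15 ])]
162 z 0.011258281068182958
330 z 0.011524428242486515
x range [-0.0683  0.0758]
scene plaque_foot [array([ 0.513, -0.102,  0.108])]
scene plaque_head [array([0.484, 0.002, 0.212])]
109 z 0.01107086301678361
123 z 0.01136912559472266
x range [-0.0753  0.0747]
 turn [-0.0019 -0.0037 -0.0014] shift cm [0.14 0.   0.  ] tgt [ 0.4956 -0.0391  0.1594]
near turn [-0.0019 -0.0037 -0.0014] shift cm [-0.28  1.35 -3.96] tgt [ 0.4914 -0.0256  0.1198]
seat turn [-0.0019 -0.0037 -0.0014] shift cm [-0.28  1.35 -5.66] tgt [ 0.4914 -0.0256  0.1028]
```

View pics/scene3.png

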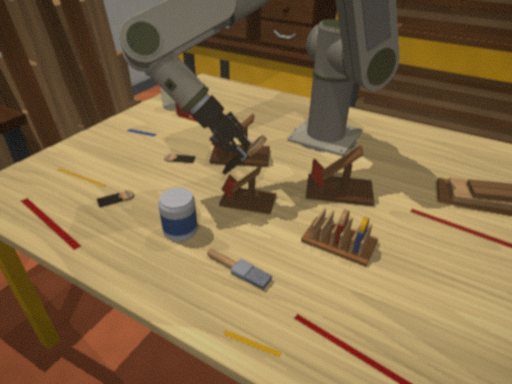

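Emit:
send_rows(motion=[[[0,0,0],[-0.1,0.7,-2],0.6],[[0,0,0],[-0.3,1.3,-4],0.6],[[0,0,0],[-0.3,1.3,-4.6],0.6],[[0,0,0],[-0.3,1.3,-5],0.6],[[0,0,0],[-0.3,1.3,-5.4],0.6],[[0,0,0],[-0.3,1.3,-5.6],0.6],[[0,0,0],[-0.3,1.3,-5.6],0.6],[[0,0,0],[-0.3,1.3,-5.6],0.6]])

```text
time_s: 7.18
position: [0.4915, -0.0263, 0.104]
eef_rot: [-0.309, 0.546, 0.745, 0.226]
wrist_force: [-0.5, 2.5, -0.9]
opening: 0.0544
gripper_force: 63.6
```

```bash
python3 -c "
from chk import *
print(r.read_state()['wrist_force']); check(P,'4'); go(lean()@rel)
print(tool()[:3,2])"
```

```text
[-0.4899  2.5452 -0.891 ]
top plaque_foot [array([ 0.511, -0.084,  0.047])]
top plaque_head [array([0.478, 0.012, 0.155])]
145 z 0.011824717424946153
305 z 0.0114950532841788
x range [-0.0783  0.0759]
scene plaque_foot [array([ 0.513, -0.086,  0.053])]
scene plaque_head [array([0.477, 0.016, 0.15 ])]
114 z 0.012075524484908489
126 z 0.011918322697222043
x range [-0.0817  0.0746]
 turn [-0.0023 -0.0034 -0.0016] shift cm [ 0.    0.03 -0.08] tgt [ 0.4914 -0.0256  0.1028]
[-0.2131  0.6752 -0.7062]
```

Emit:
send_rows(motion=[[[0,0,0],[0,0,-0.1],0.6],[[0,0,0],[0,0,-0.2],0.6],[[0,0,0],[0,0,-0.2],0.6],[[0,0,0],[0,0,-0.2],0.6]])

```text
time_s: 7.92
position: [0.4913, -0.0257, 0.1033]
eef_rot: [-0.31, 0.546, 0.745, 0.227]
wrist_force: [-3.5, 2.3, 15.1]
opening: 0.0537
gripper_force: 64.5
```

Emit:
send_rows(motion=[[[0,0,0],[0,0,0.1],0.6],[[0,0,0],[0,0,0.1],0.3],[[0,0,0],[0,0,0.1],0.2],[[0,0,0],[0,0,0.1],0],[[0,0,0],[0,0,0.1],0],[[0,0,0],[0,0,0.1],0],[[0,0,0],[0,0,0.1],0],[[0,0,0],[0.2,-0.7,0.8],0],[[0,0,0],[0.6,-2,2.1],0],[[0,0,0],[1.1,-3.4,3.5],0],[[0,0,0],[1.7,-5.4,5.6],0],[[0,0,0],[2.6,-8.1,8.5],0],[[0,0,0],[2.6,-8.1,12],0],[[0,0,0],[2.6,-8.1,14],0]])

```text
time_s: 9.08
position: [0.5181, -0.1093, 0.245]
eef_rot: [-0.308, 0.547, 0.745, 0.227]
wrist_force: [0.5, 0.2, 0.8]
opening: 0.0857
gripper_force: 0.0
```

```bash
cat >> g.py <<'E'
def headgrip(P,depth,back=0,sgn=1): # TCP on plaque axis, depth below head tip, pointing to foot
    x=P[:3,0]; z=P[:3,2]; y=sgn*z; zt=-x
    c=P[:3,3]+.006*z+(.076-depth+back)*x
    return T(np.c_[np.cross(y,zt),y,zt],c)
E
python3 -c "
from chk import *
check(lean(),'5'); s=r.read_state();print(s['q'],s['position'],s['time_s'])
for sg in(1,-1): go(headgrip(lean(),.032,.08,sg),name=str(sg))
"
```

```text
top plaque_foot [array([ 0.51 , -0.082,  0.045])]
top plaque_head [array([0.48 , 0.013, 0.154])]
291 z 0.012046679920825296
310 z 0.012173982764686238
x range [-0.0797  0.0761]
scene plaque_foot [array([ 0.515, -0.086,  0.05 ]), array([ 0.492, -0.03 ,  0.096])]
scene plaque_head [array([0.479, 0.019, 0.155])]
131 z 0.01263647753702032
135 z 0.012938327474797066
x range [-0.0811  0.0758]
[-0.6098  0.4348  1.3087  0.4988  2.0199 -0.8403] [ 0.5165 -0.1066  0.24  ] 9.4833
1 turn [-1.159  -0.3631 -1.7104] shift cm [-4.93 15.44 -5.26] tgt [0.4672 0.0478 0.1874]
-1 turn [-1.1519 -0.3669  1.711 ] shift cm [-4.93 15.44 -5.26] tgt [0.4672 0.0478 0.1874]
```

View pics/scene5.png

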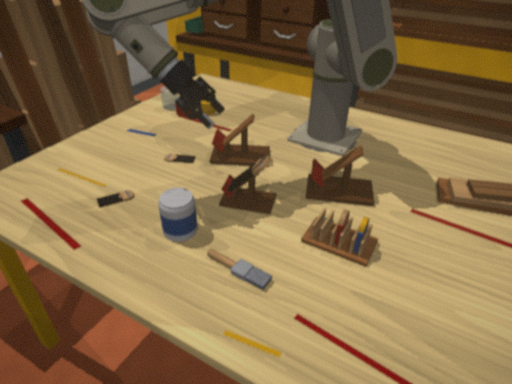

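Emit:
send_rows(motion=[[[0,0,0],[0,0,4],0],[[0,0,0],[0,0,8],0],[[-1.15,-0.367,1.71],[-6.4,20,8],0],[[-1.15,-0.367,1.71],[-6.4,20,8],0],[[-1.15,-0.367,1.71],[-6.4,20,8],0],[[-1.15,-0.367,1.71],[-6.4,20,8],0],[[-1.15,-0.367,1.71],[-6.4,20,8],0],[[-1.15,-0.367,1.71],[-6.4,20,8],0],[[-1.15,-0.367,1.71],[-6.4,20,8],0],[[-1.15,-0.367,1.71],[-6.4,20,8],0],[[-1.15,-0.367,1.71],[-6.4,20,8],0],[[-1.15,-0.367,1.71],[-6.4,20,8],0],[[-1.15,-0.367,1.71],[-6.4,20,8],0],[[-1.15,-0.367,1.71],[-6.4,20,8],0],[[-1.15,-0.367,1.71],[-6.4,20,8],0],[[-1.15,-0.367,1.71],[-6.4,20,8],0],[[-1.15,-0.367,1.71],[-6.4,20,8],0],[[-1.15,-0.367,1.71],[-6.4,20,8],0],[[-1.15,-0.367,1.71],[-6.4,20,8],0],[[-1.15,-0.367,1.71],[-6.4,20,8],0]])

```text
time_s: 11.15
position: [0.4511, 0.0936, 0.3186]
eef_rot: [0.057, -0.145, 0.912, -0.379]
wrist_force: [-0.1, 1.1, -0.7]
opening: 0.0853
gripper_force: 0.0
```

```bash
python3 -c "
from g import *
s=r.read_state();print(s['q'],s['position'],s['time_s'])
for b in(.10,.05,0): go(headgrip(lean(),.036,b,-1),name=str(b))
"
```

```text
[ 0.6368 -0.12    1.7755 -0.7466  1.7403 -1.282 ] [0.4511 0.0936 0.3186] 11.15
0.1 turn [ 0.0023 -0.0051 -0.0085] shift cm [  1.27  -3.5  -11.98] tgt [0.4638 0.0586 0.1987]
0.05 turn [ 0.0023 -0.0051 -0.0085] shift cm [  2.32  -6.87 -15.52] tgt [0.4744 0.0249 0.1634]
0 turn [ 0.0023 -0.0051 -0.0085] shift cm [  3.38 -10.25 -19.05] tgt [ 0.4849 -0.0089  0.128 ]
```

Emit:
send_rows(motion=[[[0,-0.005,-0.008],[0.6,-1.8,-4],0],[[0,-0.005,-0.008],[1.2,-3.5,-8],0],[[0,-0.005,-0.008],[1.3,-3.5,-12],0],[[0,-0.005,-0.008],[1.3,-3.5,-12],0],[[0,-0.005,-0.008],[1.8,-5.2,-13.8],0],[[0,-0.005,-0.008],[2.3,-6.9,-15.5],0],[[0,-0.005,-0.008],[2.8,-8.6,-17.3],0],[[0,-0.005,-0.008],[3.2,-9.5,-18.3],0],[[0,-0.005,-0.008],[3.4,-10.2,-19],0],[[0,-0.005,-0.008],[3.4,-10.2,-19],0],[[0,-0.005,-0.008],[3.4,-10.2,-19],0]])

```text
time_s: 12.07
position: [0.4876, -0.009, 0.1324]
eef_rot: [0.059, -0.135, 0.914, -0.377]
wrist_force: [-0.8, 0.2, 0.5]
opening: 0.0859
gripper_force: 0.0
```

```bash
python3 -c "
from g import *
snap('scene','scene6.png')
go(headgrip(lean(),.036,0,-1))
P=tool()
print(r.read_state()['wrist_force'])
"
```

```text
turn [-0.0036  0.0058  0.0075] shift cm [-0.29 -0.04 -0.47] tgt [ 0.4849 -0.0089  0.128 ]
[ 0.3188  0.5214 -0.0703]
```

View pics/scene6.png

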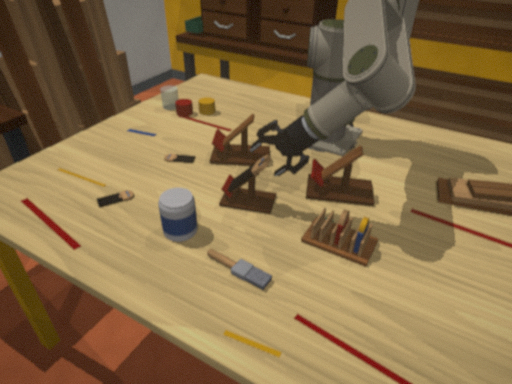

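Emit:
send_rows(motion=[[[0,0.006,0.007],[-0.3,0,-0.45],0],[[0,0.006,0.007],[-0.3,0,-0.45],0],[[0,0.006,0.007],[-0.3,0,-0.45],0]])

```text
time_s: 12.37
position: [0.4841, -0.0085, 0.1271]
eef_rot: [0.058, -0.14, 0.914, -0.377]
wrist_force: [-0.1, -0.3, 0.4]
opening: 0.0851
gripper_force: 0.0
```

```bash
python3 -c "
from g import *
go(headgrip(lean(),.036,0,-1))
"
```

```text
turn [-0.0032 -0.0015 -0.0011] shift cm [ 0.09 -0.04  0.1 ] tgt [ 0.4849 -0.0089  0.128 ]
```

Emit:
send_rows(motion=[[[0,0,0],[0.05,-0.05,0.1],0.2],[[0,0,0],[0.05,-0.05,0.1],0.5],[[0,0,0],[0.05,-0.05,0.1],0.7],[[0,0,0],[0.05,-0.05,0.1],0.8],[[0,0,0],[0.05,-0.05,0.1],0.9],[[0,0,0],[0.05,-0.05,0.1],0.95],[[0,0,0],[0.05,-0.05,0.1],1],[[0,0,0],[0.05,-0.05,0.1],1],[[0,0,0],[0.05,-0.05,0.1],1]], grip_force=60)

```text
time_s: 13.12
position: [0.4847, -0.0095, 0.128]
eef_rot: [0.057, -0.14, 0.914, -0.377]
wrist_force: [-1.5, 0.7, 2.5]
opening: 0.0113
gripper_force: 58.7
```

```bash
cat >> g.py <<'E'
SC=np.array([.5218,.1967,.015]); SA=0.3
def slot(h=0): # plaque standing: x up, z_p along -rack y, foot at floor+h
    x=Z; z=-u(SA+90); M=frame(x,z); return T(M,SC+(.076+h)*Z-.006*z)
E
python3 -c "
from chk import *
C=tool(); check(lean(),'7')
rel2=np.linalg.inv(lean())@C; np.save('rel2.npy',rel2)
print('rel2',rel2)
for a in(.10,.06): go(slot(a)@rel2,name=str(a))
s=r.read_state();print(s['q'],s['position'],s['wrist_force'])
"
```

```text
top plaque_foot [array([ 0.511, -0.082,  0.046])]
top plaque_head [array([0.481, 0.013, 0.156])]
289 z 0.01215568139682021
199 z 0.012442147968644434
x range [-0.0801  0.072 ]
scene plaque_foot [array([ 0.512, -0.086,  0.051])]
scene plaque_head [array([0.48 , 0.017, 0.152]), array([ 0.514, -0.086,  0.052])]
132 z 0.012824581423375288
113 z 0.012940465058763836
x range [-0.0822  0.0845]
rel2 [[ 0.0002  0.0032 -1.      0.0396]
 [ 1.      0.0006  0.0002  0.0004]
 [ 0.0006 -1.     -0.0032  0.0064]
 [ 0.      0.      0.      1.    ]]
0.1 turn [ 0.7787  0.1213 -0.2829] shift cm [ 3.67 20.58 10.26] tgt [0.5214 0.1963 0.2306]
0.06 turn [ 0.7787  0.1213 -0.2829] shift cm [ 3.67 20.58  6.26] tgt [0.5214 0.1963 0.1906]
[ 0.4154 -0.0012  2.031  -0.807   1.3246 -1.1652] [ 0.4847 -0.0095  0.128 ] [-0.2504 -0.1738  3.8278]
```

Emit:
send_rows(motion=[[[0,0,0],[0,0,1],1],[[0,0,0],[0,0,3],1],[[0,0,0],[0,0,6],1],[[0,0,0],[0,0,9],1],[[0,0,0],[0,2,12],1],[[0.1,0.015,-0.04],[0.5,4,14],1],[[0.2,0.03,-0.07],[1,6,14],1],[[0.3,0.05,-0.11],[1.5,8,14],1],[[0.4,0.06,-0.15],[2,11,14],1],[[0.5,0.08,-0.18],[2.5,14,14],1],[[0.6,0.09,-0.22],[3,17,14],1],[[0.7,0.11,-0.25],[3.5,19,13],1],[[0.778,0.121,-0.283],[3.7,20.6,12],1],[[0.778,0.121,-0.283],[3.7,20.6,10.3],1],[[0.778,0.121,-0.283],[3.7,20.6,10.3],1],[[0.778,0.121,-0.283],[3.7,20.6,10.3],1],[[0.778,0.121,-0.283],[3.7,20.6,10.3],1],[[0.778,0.121,-0.283],[3.7,20.6,10.3],1]])

```text
time_s: 15.02
position: [0.5219, 0.1968, 0.2321]
eef_rot: [0.001, -0.003, 1.0, 0.001]
wrist_force: [0.3, 0.1, -0.3]
opening: 0.0111
gripper_force: 58.6
```

```bash
cat > c2.py <<'E'
from chk import *
rel2=np.load('rel2.npy'); P=tool()@np.linalg.inv(rel2)
def seg(tag):
  # plaque points vs fk in plaque frame: faces at z=0 / .012, above wall tops
  for n in('top','scene'):
    p,d=snap(n,n+tag+'.png'); W=world(n,d); L=(W-P[:3,3])@P[:3,:3]
    m=(d>0)&(L[...,0]<.03)&(L[...,0]>-.078)&(abs(L[...,1])<.04)&(L[...,2]>-.012)&(L[...,2]<.024)&(W[...,2]>.066)
    if m.sum()<20: print(n,m.sum()); continue
    q=L[m]; print(n,m.sum(),'y',np.percentile(q[:,1],[3,97]),'x min',np.percentile(q[:,0],2))
    f=q[abs(q[:,1])<.02]; A=np.polyfit(f[:,0],f[:,2],1); print(' z fit slope,at foot',A[0],np.polyval(A,-.076),'med',np.median(f[:,2]))
    for t in('plaque_foot','plaque_head'): print(n,t,[np.round(o['point'],4) for o in models.pinpoint(n,t) if np.linalg.norm(np.array(o['point'])-P[:3,3])<.11])
if __name__=='__main__':
  import sys; seg(sys.argv[1]); f=P@[-.076,0,.006,1]; print('fk foot',f[:3],'x axis',P[:3,0],'y',P[:3,1])
  go(slot(.06)@rel2); s=r.read_state();print(s['q'],s['wrist_force'],s['opening'],s['time_s'])
E
python3 c2.py 8
```

```text
top 33 y [-0.0174  0.0136] x min -0.07172032431663221
 z fit slope,at foot 0.005947346693055402 0.01162019346114792 med 0.011793607556140628
top plaque_foot [array([0.5253, 0.2019, 0.1162])]
top plaque_head []
scene 425 y [-0.0317  0.0209] x min -0.07243823947122677
 z fit slope,at foot 0.003381684545507601 0.0010079455955539856 med 0.0012379900004005626
scene plaque_foot [array([0.5268, 0.1991, 0.1239])]
scene plaque_head []
fk foot [0.5224 0.1971 0.1165] x axis [-0.0015  0.0005  1.    ] y [-1.     -0.0062 -0.0015]
 turn [ 0.0005  0.0006 -0.0004] shift cm [-0.03 -0.04 -4.07] tgt [0.5214 0.1963 0.1906]
[ 0.2669  0.0146  1.6097  0.0025  1.5162 -1.3102] [ 0.3329 -0.0401 -0.6869] 0.011214060617799285 15.3167
```

View pics/scene8.png

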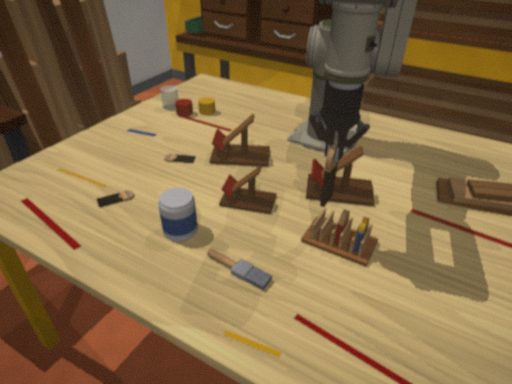

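Emit:
send_rows(motion=[[[0,0,0],[-0.3,0,-2],1],[[0,0,0],[-0.3,0,-4],1],[[0,0,0],[-0.3,0,-4.6],1],[[0,0,0],[-0.3,0,-4.6],1],[[0,0,0],[-0.3,0,-4.6],1]])

```text
time_s: 15.73
position: [0.5185, 0.1965, 0.185]
eef_rot: [-0.0, -0.003, 1.0, 0.001]
wrist_force: [-0.0, 0.5, -0.2]
opening: 0.0113
gripper_force: 58.7
```

```bash
python3 c2.py 9; python3 -c "
import cv2;a=cv2.imread('pics/scene9.png')[130:280,270:400];b=cv2.imread('pics/top9.png')[120:270,100:230]
cv2.imwrite('pics/c9.png',cv2.resize(cv2.hconcat([a,b]),None,fx=3,fy=3,interpolation=cv2.INTER_CUBIC))"
```

```text
top 19
scene 382 y [-0.0325  0.0204] x min -0.07157928551819058
 z fit slope,at foot 0.00474316807304167 0.000712648234080859 med 0.0009564468919385852
scene plaque_foot [array([0.5241, 0.1984, 0.0765])]
scene plaque_head [array([0.5204, 0.197 , 0.2189])]
fk foot [0.5189 0.1968 0.0695] x axis [0.0005 0.0008 1.    ] y [-1.     -0.0054  0.0005]
 turn [-0.      0.0022 -0.    ] shift cm [ 0.2  -0.04  0.43] tgt [0.5214 0.1963 0.1906]
[ 0.268   0.0326  1.6739  0.0026  1.4324 -1.309 ] [-0.2161  0.6179 -0.5177] 0.011158556130794918 15.9333
```

View pics/c9.png

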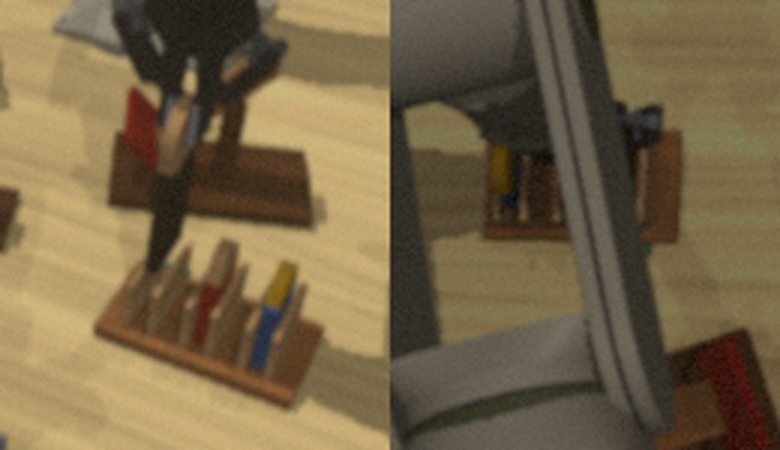

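Emit:
send_rows(motion=[[[0,0,0],[0,0,-0.6],1],[[0,0,0],[0,0,-1.1],1],[[0,0,0],[0,0,-1.5],1],[[0,0,0],[0,0,-1.8],1],[[0,0,0],[0,0,-1.8],1]])

```text
time_s: 16.35
position: [0.5179, 0.1963, 0.1654]
eef_rot: [-0.001, -0.003, 1.0, 0.001]
wrist_force: [0.2, -1.4, 0.2]
opening: 0.0111
gripper_force: 58.7
```

Inside the slot, no contact force. Continue down.

Emit:
send_rows(motion=[[[0,0,0],[0.2,0,-1],1],[[0,0,0],[0.2,0,-2],1],[[0,0,0],[0.2,0,-2.8],1],[[0,0,0],[0.2,0,-3.1],1],[[0,0,0],[0.2,0,-3.3],1],[[0,0,0],[0.2,0,-3.3],1],[[0,0,0],[0.2,0,-3.3],1]])

```text
time_s: 16.93
position: [0.5207, 0.1965, 0.1339]
eef_rot: [-0.0, -0.003, 1.0, 0.001]
wrist_force: [0.3, 0.9, 0.1]
opening: 0.0112
gripper_force: 58.7
```

```bash
python3 c2.py 10
```

```text
top 0
scene 200 y [-0.0321  0.0191] x min -0.02674239293576187
 z fit slope,at foot 0.0013274620167962633 0.0010150174013149992 med 0.0011492891094862792
scene plaque_foot [array([0.5259, 0.1991, 0.0249]), array([0.5219, 0.2049, 0.0965])]
scene plaque_head [array([0.526 , 0.193 , 0.1691])]
fk foot [0.5211 0.1968 0.0184] x axis [-0.0002  0.0006  1.    ] y [-1.     -0.0053 -0.0002]
 turn [0.0003 0.001  0.    ] shift cm [ 0.04 -0.03  5.62] tgt [0.5214 0.1963 0.1906]
[ 0.2671  0.0795  1.7226  0.0026  1.338  -1.3101] [-0.5968  0.4009 -0.6748] 0.011327336757349885 17.1333
```

Emit:
send_rows(motion=[[[0,0,0],[-0.2,0,-0.2],1],[[0,0,0],[-0.2,0,-0.3],1],[[0,0,0],[-0.2,0,-0.35],1],[[0,0,0],[-0.2,0,-0.35],1]])

```text
time_s: 17.47
position: [0.5186, 0.1966, 0.1307]
eef_rot: [0.0, -0.003, 1.0, 0.001]
wrist_force: [-2.2, 0.0, 4.3]
opening: 0.0113
gripper_force: 59.4
```

Light contact with the floor; press slightly to confirm.

Emit:
send_rows(motion=[[[0,0,0],[0,0,-0.1],1],[[0,0,0],[0,0,-0.15],1],[[0,0,0],[0,0,-0.15],1],[[0,0,0],[0,0,-0.15],1]])

```text
time_s: 17.8
position: [0.5191, 0.1967, 0.1307]
eef_rot: [0.0, -0.003, 1.0, 0.001]
wrist_force: [-5.9, -1.0, 14.4]
opening: 0.0108
gripper_force: 60.9
```

Emit:
send_rows(motion=[[[0,0,0],[0,0,0.1],1],[[0,0,0],[0,0,0.1],0.8],[[0,0,0],[0,0,0.1],0.7],[[0,0,0],[0,0,0.1],0.5],[[0,0,0],[0,0,0.1],0.3],[[0,0,0],[0,0,0.1],0.2],[[0,0,0],[0,0,0.1],0.2],[[0,0,0],[0,0,1],0.2],[[0,0,0],[0,0,3],0.2],[[0,0,0],[0,0,6],0.2],[[0,0,0],[0,0,10],0.2],[[0,0,0],[0,-4,13],0.2],[[0,0,0],[0,-8,15],0.2],[[0,0,0],[0,-12,15],0.2],[[0,0,0],[0,-16,15],0.2],[[0,0,0],[0,-20,15],0.2],[[0,0,0],[0,-24,15],0.2],[[0,0,0],[0,-28,15],0.2],[[0,0,0],[0,-28,15],0.2],[[0,0,0],[0,-28,15],0.2]])

```text
time_s: 19.47
position: [0.5184, -0.0859, 0.2794]
eef_rot: [0.0, -0.001, 1.0, 0.001]
wrist_force: [0.3, 0.8, 0.6]
opening: 0.0683
gripper_force: 0.0
```

```bash
python3 -c "
from chk import *
import cv2
P=slot()
for n in('top','scene'):
  p,d=snap(n,n+'11.png');W=world(n,d);L=(W-P[:3,3])@P[:3,:3]
  m=(d>0)&(W[...,2]>.066)&(abs(L[...,1])<.04)&(abs(L[...,2]-.006)<.02)
  q=W[m];print(n,m.sum(),'zmax',np.percentile(q[:,2],99),'x',np.percentile(q[:,0],[2,98]),'y',np.percentile(q[:,1],[2,50,98]))
a=cv2.imread('pics/scene11.png')[130:280,270:400];b=cv2.imread('pics/top11.png')[120:270,100:230]
cv2.imwrite('pics/c11.png',cv2.resize(cv2.hconcat([a,b]),None,fx=3,fy=3,interpolation=cv2.INTER_CUBIC))"
```

```text
top 331 zmax 0.16760462112204538 x [0.4909 0.5494] y [0.1903 0.1917 0.2025]
scene 411 zmax 0.16763080650850717 x [0.4967 0.5538] y [0.1908 0.2013 0.2025]
```

View pics/c11.png

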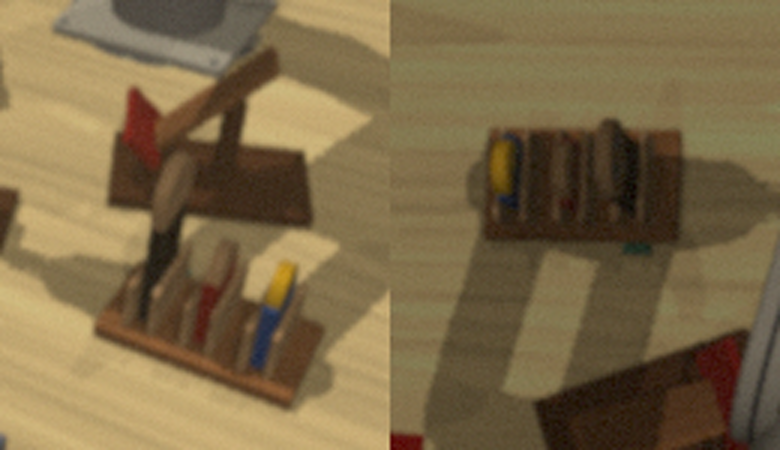

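The plaque stands upright in the green-tagged slot. Its top is at 167 mm, so it is fully down, and it is centred along x at about 0.521.

```bash
python3 -c "
from cell import ticket
print(ticket.finish_job())"
```

```text
the job is handed in; nothing more can be done
None
```

The black plaque was leaned on the rest and released, then picked up again and lowered into the green-tagged slot, where it stands head up and fully down; the job was handed in at about 19.6 s.

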